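Clear the viewing ring and slide the specimen dish into it

ROBOT

A 6-joint arm with a two-finger parallel gripper is mounted at the origin on the work surface. World frame = base frame: x ahead of the robot, y to its left, z up, the work surface at z = 0. Lengths are in m, angles in rad, forces in N, time in s.
With the tool pointing down it reaches from about 0.35 to 1 m from the base axis. Payload 7.1 kg.
Tool frame: the origin (TCP) lies between the finger pads; the fingertips stand 22 mm ahead of it and the grasp point (between the pads) lies 3 mm ahead of it; x points along the fingers, y is the direction in which the jaws open and shut, and the axes are right-handed (so a half turn about x gives the same grasp; the last joint's range is limited). The gripper opens to 85 mm and grips with 20 to 120 N. Pads are 22 mm wide; open, the fingers measure 114 mm over their backs; the gripper's body (76 mm by 85 mm) begins 54 mm behind the grasp point. The pads swing forward as they close: fully open they stand 13 mm farther back than shut.
Start: joints at [-1.172, 0.423, 1.63, -0, 1.089, -0.019], TCP at [0.254, -0.571, 0.253] pointing down, gripper open.
Joint ranges: [-3, 3], [-0.9, 2.11], [0.09, 2.58], [-1.31, 4.45], [0.11, 2.69], [-2.54, 2.54]. Speed limits (rad/s): [2.39, 2.39, 3.01, 3.14, 3.14, 3.14].

INTERFACE

Orientations are given as a rotation vector (axis times angle).
In Python, from rig import manip gives the robot as it stands. The module is installed in compiled form; this text tells all that it offers. Calls block until the motion is done:
- manip.move_to(position, orientation): joint-space move of the TCP to a pose.
- manip.servo_line(position, orientation=None, rate=0.15): straight line of the TCP; orientation=None keeps the orientation; rate is the mean speed in m/s.
- manip.set_joints(angles): joint-space move.
- manip.command_gripper(opening, f_grip=None): finger opening in m; f_grip is the grip in N (None keeps the last); returns when the fingers have stopped.
- manip.hold(seconds).
- manip.solve_ik(position, orientation): joint angles nearest the present ones, or None.
- manip.camera(name): name is "scene" or "side" or "wrist"; returns a dict with "image" (420x560x3 uint8, red, green, blue), "fx", "fy", "cx", "cy" (pixels), "cam_to_world" (4x4, takes a point from camera to world coordinates); the wrist camera has in their place "mount" (4x4, takes a point from camera to tool coordinates, whose origin is the TCP and whose axes are the tool frame's). Camera axes: x right, y down, z forward; pixel columns grow to the right and rows downward; lengths in m; the calibration is good to about 2 mm. A picture is of the moment at which its call begins: read the wrist's pose just before it. There is no depth.
A pose or a line that the arm cannot do raises manip.IKError and nothing moves.
- manip.sign_off(): hands the job in, once; it reports no verdict.
Readings, each from a call of its own:
- manip.get_time(): time.
- manip.get_joint_positions(): joint angles.
- manip.get_joint_vel(): joint speeds.
- manip.get_tau(): joint torques, N m.
- manip.get_position(): TCP position.
- manip.get_ee_rot(): TCP orientation.
- manip.get_contact_force(): force on the tool from outside, world axes, zero at the start.
- manip.get_torque(): the same for the moment, N m.
- manip.get_width(): finger opening in m.
Only numpy, scipy, OpenCV 4.12 (cv2) and the standard library are available. Lean on these libraries where they do the work, as an engineer would, in place of code of your own. Each camera call takes 0.05 s, during which the arm holds its last target. There are 200 camera calls.

TASK

Someone left a small vial and a steel scoop on the camera's viewing spot, the black ring marked on the bench. Put them away first, the vial standing in the tray with the other vials and the scoop lying flat in the instrument tray; then slide the big covered specimen dish along the bench, without lifting or tipping it, until it sits wholly inside the black ring. Leave the beaker, the amber bottle and the white jar where they stand.

Things in the scene. Friction and masses are not known exactly. Their poses are not given: they have to be found in the camera images.
- spot: Viewing spot: a thin black ring printed flat on the white bench, inner diameter 130 mm, outer 138 mm, no height. Origin: its centre, on the bench. Its yaw means nothing. At the start the vial and scoop are on it.
- dish: Covered specimen dish: flat round aluminium dish with a clear lid, 110 mm diameter, 25 mm high, about 0.25 kg, with a white liner and four brown fossil pieces fixed inside; too wide to grasp. Loose, left or right of the ring. Origin: centre of its underside; z up.
- vial: Small glass vial with black cap and paper band, 28 mm diameter, 60 mm high, standing upright. Loose. Origin: centre of its underside; z along it, up.
- scoop: Steel scoop lying flat, 140 mm long along its x, 8 mm thick. Handle 10 mm wide from x = -70 to +30 mm, flat bowl end 22 mm wide from x = +28 to +70 mm. Loose, about 50 g, centre of mass at x = about +13 mm. Origin: middle of its underside.
- vial_tray: Fixed square white plastic tray, 120 x 120 mm outside, 25 mm high, walls and floor 4 mm; three vials like the loose one are fixed in a row along its +x side (centres at x = +38 mm, y = -36, 0, +36). Origin: centre of its underside.
- vial_place (a point): Middle of the vial tray's free floor (18 mm to the -x side of the tray's centre, on the floor, 4 mm above the bench). Axes as the tray's.
- tool_tray: Instrument tray: fixed oblong white plastic tray, 120 mm (x) by 200 mm (y) outside, 25 mm high, walls and floor 4 mm; a thin steel spatula with a black handle is fixed along its +x side (x from +33 to +51 mm, at most 11 mm above the underside). Origin: centre of its underside.
- tool_place (a point): Middle of the instrument tray's free floor (12 mm to the -x side of the tray's centre, on the floor, 4 mm above the bench). Axes as the tray's; the long side runs along y.
- beaker: Bystander: empty glass beaker, 70 mm diameter, 95 mm high, standing left or right of the ring, where the dish is not. Origin: centre of its underside.
- bottle: Bystander: amber bottle, 46 mm diameter, 110 mm high, beyond the ring. Origin: centre of its underside.
- jar: Bystander: white jar, 52 mm diameter, 60 mm high, beyond the ring. Origin: centre of its underside.
- viewer: Fixed inspection camera on a short stand beyond the ring: grey foot 90 x 110 mm, from 15 mm before to 75 mm beyond the origin; camera head up to 180 mm high, reaching about 20 mm before the origin. Origin: on the bench.
Not all that is in view belongs to the job. Leave any purple look-alike of the dish alone.

How it is judged:
On the way, in this order (a step that is already met when the one before it is completed fails the run):
1. the vial stands in the vial tray and the scoop lies flat in the instrument tray, both released (x of vial in the frame of vial_tray between -0.056 and 0.056 m and y of vial in the frame of vial_tray between -0.056 and 0.056 m and z of vial in the frame of vial_tray below 0.012 m and angle between vial's own z axis and vertical below 0.15 rad and x of scoop in the frame of tool_tray between -0.056 and 0.056 m and y of scoop in the frame of tool_tray between -0.096 and 0.096 m and z of scoop in the frame of tool_tray below 0.02 m and angle between the z axis of scoop and the z axis of tool_tray, either way round below 0.15 rad and contact force between each of vial, scoop and the fingers below 0.1 N), for 0.2 s.
2. then the dish has been slid into the ring (horizontal distance between dish and spot below 0.01 m), for 0.2 s.
At the end, for the whole second after the job is handed in: The dish lies flat on the bench at rest with its centre within 10 mm of the ring's centre (wholly inside the ring); the vial stands upright on the floor of the vial tray; the scoop lies flat (within 0.15 rad) on the floor of the instrument tray; all are released and at rest (x of vial in the frame of vial_tray between -0.056 and 0.056 m and y of vial in the frame of vial_tray between -0.056 and 0.056 m and z of vial in the frame of vial_tray below 0.012 m and angle between vial's own z axis and vertical below 0.15 rad and x of scoop in the frame of tool_tray between -0.056 and 0.056 m and y of scoop in the frame of tool_tray between -0.096 and 0.096 m and z of scoop in the frame of tool_tray below 0.02 m and angle between the z axis of scoop and the z axis of tool_tray, either way round below 0.15 rad and horizontal distance between dish and spot below 0.01 m and linear speed of each of dish, vial, scoop below 0.01 m/s and height (world z) of dish below 0.006 m and contact force between dish and the fingers below 0.1 N); the robot touches nothing.
It fails at once if the dish is lifted off the bench (more than 10 mm) or tipped (more than 0.15 rad) (height (world z) of dish above 0.01 m or angle between dish's own z axis and vertical above 0.15 rad).
It fails at once if a bystander (beaker, amber bottle or white jar) is moved more than 25 mm (distance of any of beaker, bottle, jar from where it was at the start of the episode above 0.025 m).
It also fails if it takes over 72 s, if anything falls off the work surface, if the arm or the gripper's body presses on something with over 40 N, if the wrist force passes 120 N, or if a joint passes its speed limit or range.

## Working session

There is one attempt and no reset: what is moved stays moved. The work goes in short steps, each a Python script; the robot and the scene stay as the last script left them, time stands still between calls to the robot, and variables do not carry over. Pictures are saved under pics/ and viewed, on a budget of 10 in all, crops included, one or two more only if the job needs it, and the job is handed in when it is done.

```bash
mkdir -p pics; cat > h.py <<'E'
from rig import manip
import numpy as np, cv2, pickle
from scipy.spatial.transform import Rotation as R
def snap(name,fn):
    p,r=manip.get_position(),manip.get_ee_rot()
    c=manip.camera(name)
    if 'cam_to_world' not in c:
        T=np.eye(4);T[:3,:3]=R.from_rotvec(r).as_matrix();T[:3,3]=p
        c['cam_to_world']=T@np.array(c['mount'])
    pickle.dump(c,open(f'pics/{fn}.pkl','wb'))
    cv2.imwrite(f'pics/{fn}.png',cv2.cvtColor(c['image'],cv2.COLOR_RGB2BGR)); return c
def px(c,u,v,z=0.):
    T=np.array(c['cam_to_world']);d=T[:3,:3]@[(u-c['cx'])/c['fx'],(v-c['cy'])/c['fy'],1]
    return T[:3,3]+d*(z-T[2,3])/d[2]
def load(fn): return pickle.load(open(f'pics/{fn}.pkl','rb'))
def down(yaw): # tool x down, tool y at world yaw
    y=np.array([np.cos(yaw),np.sin(yaw),0]);x=np.array([0,0,-1.]);
    return R.from_matrix(np.c_[x,y,np.cross(x,y)]).as_rotvec()
E
python3 - <<'E'
from h import *
for n in('scene','side'):
    c=snap(n,n);print(n,np.round(c['cam_to_world'],3).tolist(),c['fx'],c['cx'],c['cy'])
    cv2.imwrite(f'pics/{n}_b.png',cv2.resize(cv2.imread(f'pics/{n}.png'),(800,600),interpolation=cv2.INTER_CUBIC))
r=manip.get_ee_rot();print(R.from_rotvec(r).as_matrix().round(2),manip.get_time())
E
```

```text
scene [[-0.833, 0.326, -0.447, 1.078], [0.554, 0.486, -0.676, 0.677], [-0.003, -0.811, -0.585, 0.697], [0.0, 0.0, 0.0, 1.0]] 422.1668254213287 277.73654663636 205.7468135542179
side [[-0.831, -0.424, 0.361, 0.157], [-0.556, 0.647, -0.522, 0.523], [-0.012, -0.634, -0.773, 0.934], [0.0, 0.0, 0.0, 1.0]] 475.82074911234616 275.47137501840234 206.17712488337725
[[-0.    0.41 -0.91]
 [ 0.   -0.91 -0.41]
 [-1.   -0.   -0.  ]] 0.1
```

View pics/scene_b.png

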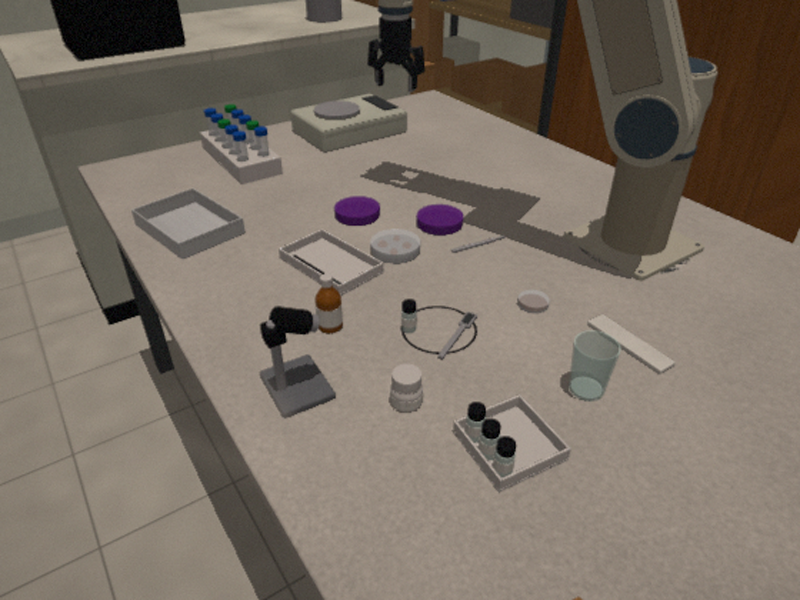

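View pics/side_b.png

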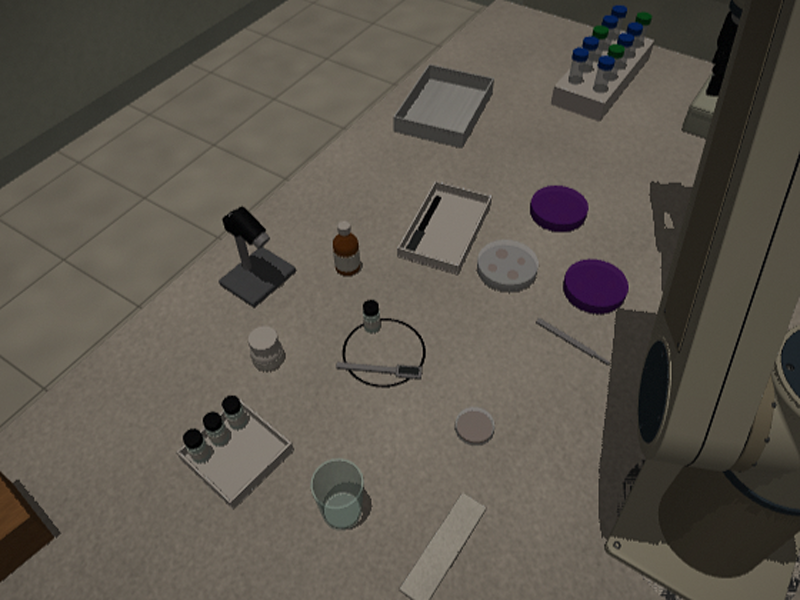

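Both views show everything. In the side picture (800 px wide) the ring is at (384,352), the dish at (507,263), the vial at (371,317), and the scoop runs from (338,366) to (421,373). The vial tray is near (236,448), the tool tray near (446,226), and the beaker at (340,500). Next I triangulate these and compare the two views.

```bash
python3 - <<'E'
from h import *
S,D=load('scene'),load('side');k=560/800
P={'ring':((439.5,330),(384,352.5),0),'dish':((395,243),(507,262),.025),'vialcap':((409,302),(371,305),.06),
'sc_handle':((442,355),(339,366),.006),'sc_bowl':((474,317),(421,372),.006),
'vt_a':((455,430),(179,449),.025),'vt_b':((517,399),(236,398),.025),'vt_c':((568,448),(291,444),.025),'vt_d':((500,483),(230,498),.025),
'tt_a':((320,233),(438,184),.025),'tt_b':((382,263),(491,197),.025),'tt_c':((345,284),(458,265),.025),'tt_d':((280,255),(399,248),.025),
'beaker':((587,388),(343,510),0),'bottle':((329,327),(347,268),0.),'jar':((406,372),(264,332),.06)}
for n,(a,b,z) in P.items():
    print(n,px(S,a[0]*k,a[1]*k,z).round(3)[:2] if n else'',px(D,b[0]*k,b[1]*k,z).round(3)[:2])
E
```

```text
ring [0.542 0.008] [0.536 0.004]
dish [ 0.463 -0.258] [ 0.452 -0.266]
vialcap [ 0.586 -0.027] [ 0.583 -0.029]
sc_handle [0.584 0.071] [0.58 0.07]
sc_bowl [0.471 0.019] [0.462 0.006]
vt_a [0.68  0.228] [0.681 0.324]
vt_b [0.563 0.232] [0.669 0.214]
vt_c [0.569 0.342] [0.549 0.228]
vt_d [0.687 0.333] [0.567 0.339]
tt_a [ 0.577 -0.387] [ 0.665 -0.377]
tt_b [ 0.529 -0.207] [ 0.559 -0.401]
tt_c [ 0.629 -0.184] [ 0.522 -0.211]
tt_d [ 0.69  -0.352] [ 0.634 -0.188]
beaker [0.433 0.26 ] [0.433 0.258]
bottle [ 0.706 -0.112] [ 0.699 -0.113]
jar [0.692 0.118] [0.694 0.11 ]
```

```bash
python3 - <<'E'
from h import *
S,D=load('scene'),load('side');k=560/800
for n,b,z in(('purp1',(558,205),.02),('purp2',(596,281),.02),('rod1',(538,321),0),('rod2',(607,362),0),('petri',(475,424),.01),('viewfoot',(256,276),.01),('plate1',(469,496),0),('plate2',(414,598),0)): print(n,px(D,b[0]*k,b[1]*k,z).round(3)[:2])
print(manip.camera('wrist')['mount'])
manip.move_to([.50,-.24,.36],down(np.pi/2-.0))
c=snap('wrist','w1');print(manip.get_joint_positions(),manip.get_time())
manip.move_to([.52,.0,.32],down(np.pi/2))
c=snap('wrist','w2');print(manip.get_joint_positions(),manip.get_time())
for n in('w1','w2'): cv2.imwrite(f'pics/{n}_b.png',cv2.resize(cv2.imread(f'pics/{n}.png'),(800,600),interpolation=cv2.INTER_CUBIC))
E
```

```text
purp1 [ 0.441 -0.456]
purp2 [ 0.302 -0.315]
rod1 [ 0.352 -0.195]
rod2 [ 0.221 -0.181]
petri [0.343 0.042]
viewfoot [ 0.819 -0.001]
plate1 [0.295 0.142]
plate2 [0.286 0.302]
[[ 6.25128434e-04 -3.27732905e-01  9.44770211e-01 -1.20888850e-01]
 [ 9.99999705e-01  6.25823521e-04 -4.44579311e-04  6.07297820e-04]
 [-4.45556151e-04  9.44770211e-01  3.27733199e-01 -8.39202459e-02]
 [ 0.00000000e+00  0.00000000e+00  0.00000000e+00  1.00000000e+00]]
[-4.69924016e-01  2.10682708e-01  1.67600702e+00 -1.25645209e-04
  1.25528503e+00 -2.03919137e+00] 1.9583
[-2.49078327e-02  1.91581899e-01  1.79288827e+00 -4.29950221e-04
  1.15647111e+00 -1.59430423e+00] 2.975
```

View pics/w1_b.png

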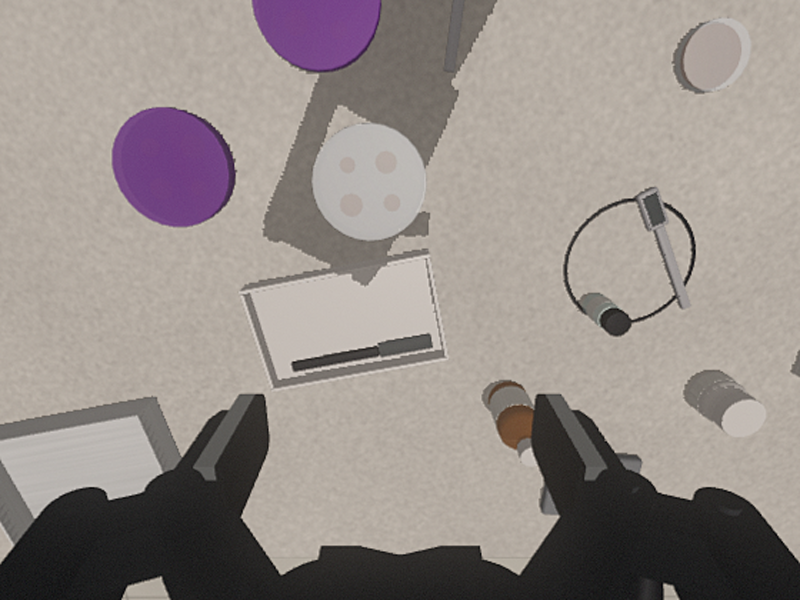

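View pics/w2_b.png

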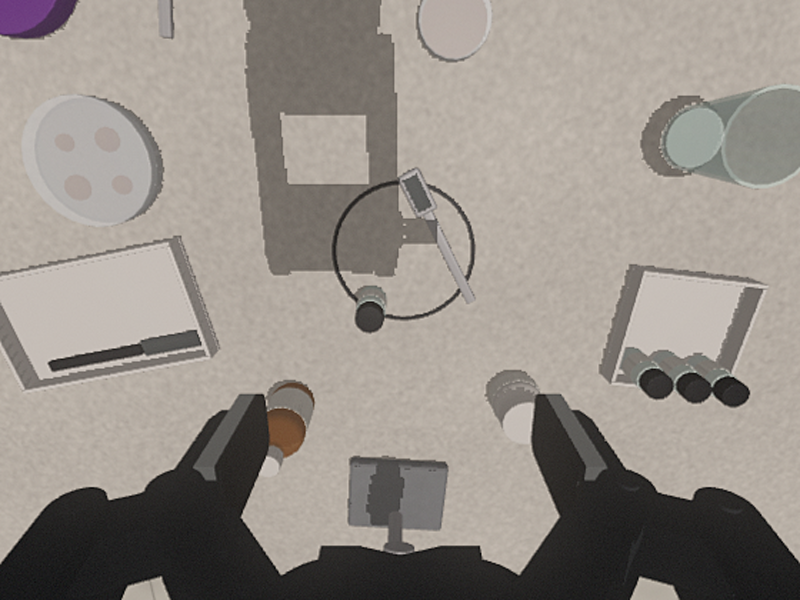

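Picture 3 (over the dish) shows the dish at (369,182) and the tool tray corners at (241,291), (429,252), (446,357) and (274,388). Picture 4 (over the ring) shows the ring at (404,250), the vial cap at (370,317), and the scoop from (470,300) to (409,173). The tray vial caps are at (656,384), (694,388) and (731,391).

```bash
python3 - <<'E'
from h import *
A,B=load('w1'),load('w2');k=.7
f=lambda c,u,v,z:px(c,u*k,v*k,z)[:2]
print('ring',f(B,404,250,0),f(A,630,260,0),'rad',np.linalg.norm(f(B,333.5,250,0)-f(B,474.5,250,0)))
print('vial',f(B,370,317,.06))
h,b=f(B,470,300,.006),f(B,409,173,.006);print('scoop',h,b,np.linalg.norm(b-h),(h+b)/2,np.degrees(np.arctan2(*(b-h)[::-1])))
v=[f(B,*p,.064) for p in((656,384),(694,388),(731,391))];print('vials',v)
d=v[2]-v[0];ty=np.degrees(np.arctan2(d[1],d[0]))-90;print('vt yaw',ty,'place',v[1]-.056*np.array([np.cos(np.radians(ty)),np.sin(np.radians(ty))]))
t=[f(A,*p,.025) for p in((241,291),(429,252),(446,357),(274,388))];t=np.array(t);print(t,t.mean(0))
for e in(t[1]-t[0],t[2]-t[3]):print(np.linalg.norm(e),np.degrees(np.arctan2(e[1],e[0]))-90)
print('dish',f(A,369,182,.025), 'bowl edge',np.linalg.norm(f(A,312,182,.025)-f(A,426,182,.025)))
q=f(B,632,266,.025),f(B,767,286,.025);e=q[1]-q[0];print(q,np.linalg.norm(e),np.degrees(np.arctan2(e[1],e[0]))-90)
E
```

```text
ring [0.53697027 0.00269534] [0.53629936 0.00320749] rad 0.13613059039157022
vial [ 0.58304225 -0.0274901 ]
scoop [0.5859782  0.06798803] [0.46468801 0.00693021] 0.13579163543112055 [0.5253331  0.03745912] -153.2791871049898
vials [array([0.6470753 , 0.23260747]), array([0.65121277, 0.26817024]), array([0.65433339, 0.30279853])]
vt yaw -5.903673298937335 place [0.59550978 0.27393019]
[[ 0.5623066  -0.4039401 ]
 [ 0.52157218 -0.21161748]
 [ 0.63744367 -0.19097078]
 [ 0.67512063 -0.38008708]] [ 0.59911077 -0.29665386]
0.19658911400743254 11.958658031118304
0.1928329061555823 11.267307787882999
dish [ 0.45351167 -0.27001864] bowl edge 0.10840678475451421
(array([0.54624603, 0.21257252]), array([0.5655451 , 0.34195392])) 0.13081284000357205 -8.483924246332407
```

```bash
python3 - <<'E'
from h import *
o=down(np.radians(84)); v=[.583,-.0275]; t=[.598,.276]
manip.move_to([*v,.14],o); manip.servo_line([*v,.046],rate=.12)
manip.command_gripper(.0,30); w=manip.get_width(); print('w',w,manip.get_contact_force())
assert .02<w<.035
manip.servo_line([*v,.15],rate=.2); manip.move_to([*t,.15],o); manip.servo_line([*t,.066],rate=.15)
manip.servo_line([*t,.0505],rate=.04); print(manip.get_contact_force(),manip.get_width())
manip.command_gripper(.055); manip.servo_line([*t,.16],rate=.2)
# scoop
u=np.array([np.cos(np.radians(-153.3)),np.sin(np.radians(-153.3))]); s=np.array([.5253,.0375])+.011*u
o=down(np.radians(-63.3)); manip.move_to([*s,.13],o); manip.command_gripper(.04)
manip.servo_line([*s,.06],rate=.15)
c=snap('wrist','w3');snap('side','s3');print(manip.get_time(),manip.get_joint_positions())
a=cv2.resize(cv2.imread('pics/w3.png')[60:],(400,257)); b=cv2.resize(cv2.imread('pics/s3.png')[180:380,80:360],(400,286))
cv2.imwrite('pics/m3.png',np.vstack([a,b]))
E
```

```text
w 0.027212722533905335 [-0.32285283  0.24362248  4.09171736]
[-0.14739274  0.68721343 -0.00404529] 0.027494821580022036
12.3333 [ 4.00427694e-02  5.77550390e-01  1.96539939e+00 -8.37529140e-06
  5.96894727e-01  1.14483224e+00]
```

View pics/m3.png

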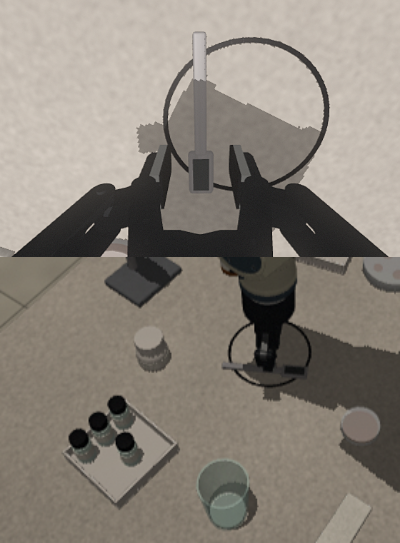

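Picture 5 shows the vial standing in its tray and the scoop handle centred between the jaws at (200,110), parallel to them. I'll grasp it now.

```bash
python3 - <<'E'
from h import *
u=np.array([np.cos(np.radians(-153.3)),np.sin(np.radians(-153.3))]); s=np.array([.5253,.0375])+.010*u
manip.command_gripper(.03); f0=manip.get_contact_force()
manip.servo_line([*s,.035],rate=.1)
for z in(.030,.027,.025):
    manip.servo_line([*s,z],rate=.05); f=manip.get_contact_force()-f0; print(z,f[2])
    if f[2]>3: break
manip.command_gripper(0,30); w=manip.get_width(); print('w',w,manip.get_contact_force(),manip.get_position())
assert .006<w<.02
zg=manip.get_position()[2]
manip.servo_line([*s,.12],rate=.15); print('w',manip.get_width())
b=np.radians(11.6); p=np.array([.599,-.2965])-.012*np.array([np.cos(b),np.sin(b)]); us=np.array([np.sin(b),-np.cos(b)])
t=p+.010*us; o=down(b); manip.move_to([*t,.12],o); 
snap('wrist','w4');print(manip.get_time(),zg,t)
E
python3 -c "
import cv2;cv2.imwrite('pics/w4_b.png',cv2.imread('pics/w4.png'))"
```

```text
0.03 0.5413132675870218
0.027 -1.1280289087997462
0.025 1.6616036167852468
w 0.008543514047131653 [-0.75103243  0.06407514  1.87548263] [0.51640874 0.03300663 0.02512822]
w 0.009146327274171747
16.5083 0.025128221273687086 [ 0.58925588 -0.30870869]
```

View pics/w4_b.png

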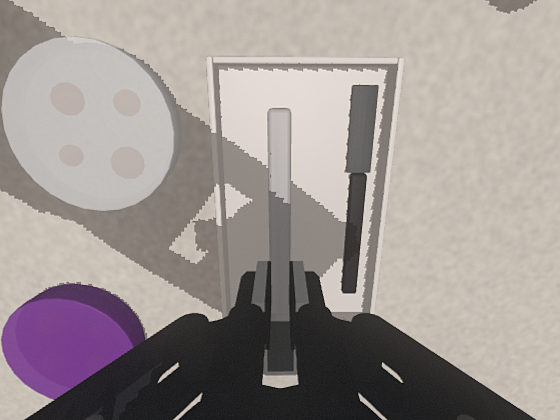

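Picture 6 shows the scoop held parallel to the tray, with its handle tip at (280,110), clear of the spatula. I'll lower it.

```bash
python3 - <<'E'
from h import *
t=[0.58925588,-0.30870869]; f0=manip.get_contact_force()
manip.servo_line([*t,.045],rate=.12)
for z in(.036,.033,.0305,.0295):
    manip.servo_line([*t,z],rate=.05); f=manip.get_contact_force()-f0; print(z,f)
    if f[2]>3: break
manip.command_gripper(.028); manip.servo_line([*t,.16],rate=.15)
# look at dish: to behind dish, high
d=np.array([.4535,-.270]); r=np.array([.537,.003]); n=(r-d)/np.linalg.norm(r-d); yaw=np.arctan2(n[1],n[0])+np.pi/2
print(np.degrees(yaw))
st=d-.085*n; o=down(yaw-np.pi)
manip.move_to([*st,.26],o); print(manip.get_joint_positions(),manip.get_time())
snap('wrist','w5');snap('side','s5')
E
```

```text
0.036 [-0.35177468 -0.16841288  0.56623007]
0.033 [-0.95141943 -1.7343615   0.16053631]
0.0305 [ 0.42449677 -1.18541053 -0.42631139]
0.0295 [ 0.04697426 -1.13543598 -0.97594156]
162.99318198097953
[-7.07514534e-01  3.13122870e-01  1.78173010e+00  3.61367127e-04
  1.04702543e+00 -4.11983037e-01] 20.5083
```

View pics/s5.png

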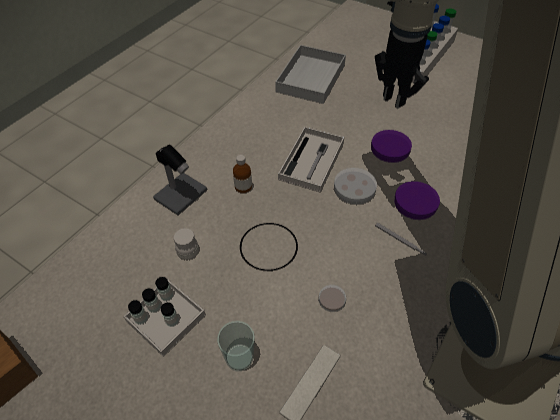

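View pics/w5.png

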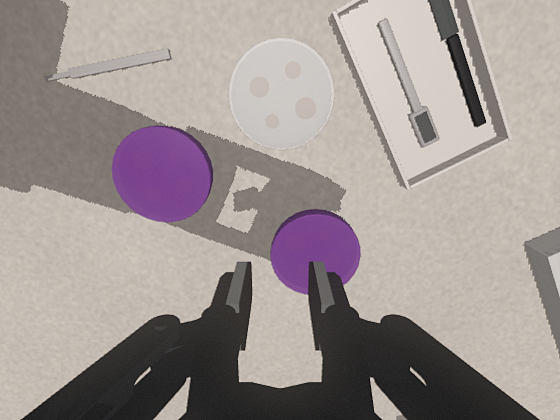

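Picture 7 shows the scoop flat in the tool tray, the vial in its tray and the ring empty. In picture 8 the dish is at (282,94). The straight path to the ring would clip the tool tray's corner at about (0.522,-0.212), so I'll push along a curve with both fingers spread. I'll stop about 20 mm short and look again.

```bash
cat > push.py <<'E'
from h import *
def pose(c,hd,back): n=np.array([np.cos(hd),np.sin(hd)]); return c-back*n, down(hd-np.pi/2)
Z=.026; OP=.072
E
python3 - <<'E'
from push import *
W=load('w5'); d=px(W,282,94,.025)[:2]; print('dish',d,'purp',px(W,316,250,.02)[:2],px(W,162,172,.02)[:2],'traycorner',px(W,332,13,.025)[:2])
assert np.linalg.norm(d-[.4535,-.27])<.008
r=np.array([.537,.003]); d=(d+[.4535,-.27])/2
P=[d,np.array([.447,-.13]),r]
B=lambda t:(1-t)**2*P[0]+2*t*(1-t)*P[1]+t*t*P[2]
H=lambda t:np.arctan2(*(2*(1-t)*(P[1]-P[0])+2*t*(P[2]-P[1]))[::-1])
q,o=pose(d,H(0),.078); manip.move_to([*q,.10],o); manip.command_gripper(OP); f0=manip.get_contact_force()
manip.servo_line([*q,.04],rate=.12); manip.servo_line([*q,Z],rate=.05); print(manip.get_contact_force()-f0)
for t in(0.,.1,.2,.3,.4,.5,.6,.7,.8,.92):
    q,o=pose(B(t),H(t),.051); manip.servo_line([*q,Z],o,rate=.07)
    f=manip.get_contact_force()-f0; print(t,q.round(3),f.round(1))
    if np.linalg.norm(f)>15: print('STOP');break
manip.hold(.2);snap('wrist','w6');snap('side','s6');print(manip.get_time(),B(t),H(t))
cv2.imwrite('pics/m6.png',np.hstack([cv2.imread('pics/w6.png')[:,80:480],cv2.imread('pics/s6.png')[:,100:500]]))
E
```

```text
dish [ 0.45638132 -0.26867894] purp [ 0.44432397 -0.45232187] [ 0.30364591 -0.30843441] traycorner [ 0.5229631  -0.21293254]
[-0.20474339 -0.75147687 -1.28036909]
0.0 [ 0.458 -0.32 ] [-0.7  0.   0.6]
0.1 [ 0.454 -0.293] [-0.8  0.6 -0. ]
0.2 [ 0.451 -0.265] [-0.6 -0.5 -0.5]
0.3 [ 0.451 -0.237] [-1.6 -1.1 -0.9]
0.4 [ 0.453 -0.209] [-1.4  0.2 -1.5]
0.5 [ 0.457 -0.18 ] [-0.  -0.8 -0. ]
0.6 [ 0.463 -0.152] [-0.8 -0.5 -0.3]
0.7 [ 0.471 -0.124] [-1.6 -0.  -1.4]
0.8 [ 0.481 -0.096] [-0.4  0.1 -1.2]
0.92 [ 0.496 -0.062] [-0.5 -0.6 -1. ]
28.8667 [ 0.52322682 -0.01832057] 1.0191060501870275
```

View pics/m6.png

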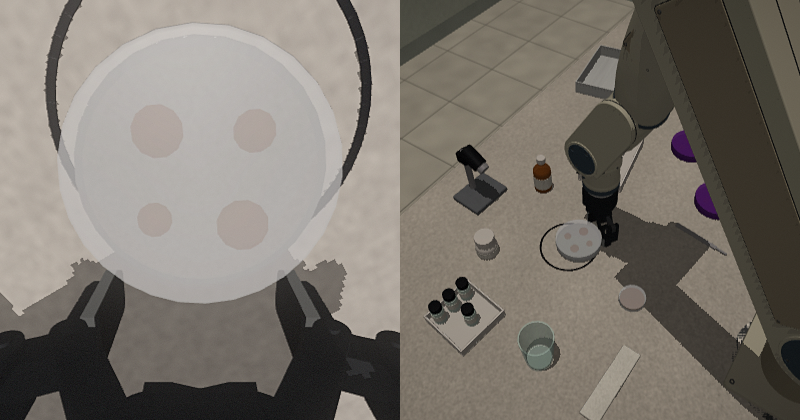

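Picture 9 shows the dish between the fingers, partly inside the ring. In wrist pixels the dish spans columns 138–422 and rows 23–303, and the ring spans columns 126–451 at row 85.

```bash
python3 - <<'E'
from push import *
W=load('w6'); g=lambda u,v,z:px(W,u,v,z)[:2]
l,r_,t,b=g(138,165,.025),g(422,165,.025),g(280,23,.025),g(280,303,.025)
print(np.linalg.norm(l-r_),np.linalg.norm(t-b),(l+r_)/2,(t+b)/2)
L,Rr=g(126,85,0),g(451,85,0);print('ring',L,Rr,np.linalg.norm(L-Rr),(L+Rr)/2)
S=load('s6')
print('dish side',px(S,579-300,239,.025)[:2],'ring side',px(S,569-300,246,0)[:2])
q=manip.get_position()[:2];n=np.array([np.cos(1.0191),np.sin(1.0191)]);m=np.array([-n[1],n[0]])
print('ctr rel tcp',((t+b)/2-q)@n,((l+r_)/2-q)@m)
E
```

```text
0.10714587199693502 0.10841566810597766 [ 0.52772204 -0.01144996] [ 0.52411225 -0.01734554]
ring [0.48776315 0.04720762] [ 0.60416822 -0.02441921] 0.13667678030876354 [0.54596568 0.0113942 ]
dish side [ 0.51854614 -0.01296778] ring side [0.5371064  0.00233431]
ctr rel tcp 0.05257362071075653 -0.00019808357254766224
```

```bash
python3 - <<'E'
from push import *
r=np.array([.5382,.0022]); d=np.array([.5241,-.0173]); h=np.arctan2(*(r-d)[::-1]); print(np.degrees(h))
q,o=pose(d+.3*(r-d),h,.0525); manip.servo_line([*q,Z],o,rate=.04)
q,o=pose(r,h,.0525); manip.servo_line([*q,Z],o,rate=.03); manip.hold(.2)
q,o=pose(r,h,.085); manip.servo_line([*q,Z],rate=.08); manip.servo_line([*q,.16],rate=.15)
snap('wrist','w7'); 
manip.move_to([.42,-.25,.30],o);snap('side','s7');snap('scene','c7');print(manip.get_time())
a=cv2.imread('pics/w7.png')[:300,80:480]
f=lambda n:cv2.imread(f'pics/{n}.png')
cv2.imwrite('pics/m7.png',np.hstack([cv2.resize(f('w7')[:300,80:480],(400,300)),cv2.resize(f('s7')[110:360,110:410],(400,333))[:300]]))
E
```

```text
54.13017648227869
32.825
```

View pics/m7.png

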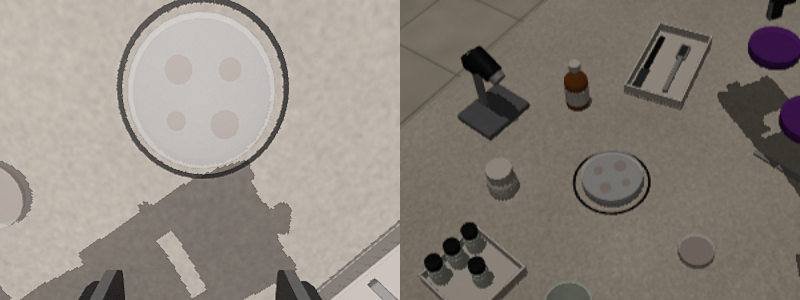

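Picture 10 shows the dish inside the ring, with bench visible all round. The dish spans columns 128–274 and rows 12–171 in the crop, and the ring's outer columns are 117–289, down to row 178. I'll check those numerically before handing in.

```bash
python3 - <<'E'
from push import *
W=load('w7'); g=lambda u,v,z:px(W,u+80,v,z)[:2]
l,r_,t,b=g(128,88,.025),g(274,88,.025),g(201,12,.025),g(201,171,.025)
print('dish',np.linalg.norm(l-r_),np.linalg.norm(t-b),(l+r_)/2,(t+b)/2)
L,Rr,b=g(117,86,0),g(289,86,0),g(203,178,0);n=np.array([np.cos(.945),np.sin(.945)]);m=np.array([-n[1],n[0]])
print('ring',np.linalg.norm(L-Rr),(L+Rr)/2,'by bottom',b+.069*n)
S=load('s7');k=.75
print('side dish',px(S,110+212*k,(179)*k+110,.025)[:2],'ring',px(S,110+212*k,182*k+110,0)[:2])
E
```

```text
dish 0.10696016612190598 0.11046014370588542 [0.5412258  0.00591765] [0.53740825 0.00058622]
ring 0.1380892861456346 [0.54379379 0.00666727] by bottom [0.54017334 0.00114743]
side dish [0.52969334 0.0122049 ] ring [0.53629623 0.00352184]
```

The wrist view puts the dish about 3 mm from the ring's centre. My rough reading of the side view gives 11 mm, so I'll settle it with one enlarged crop from both fixed cameras.

```bash
python3 - <<'E'
from h import *
o=[]
for n,ref in(('s7','side'),('c7','scene')):
    c=load(n);T=np.linalg.inv(np.array(c['cam_to_world']));im=cv2.imread(f'pics/{n}.png')
    def pr(x,y,z): p=T@[x,y,z,1];return np.array([c['fx']*p[0]/p[2]+c['cx'],c['fy']*p[1]/p[2]+c['cy']])
    u=pr(.537,.003,.01).astype(int);a=u-[40,32]
    big=cv2.resize(im[a[1]:a[1]+64,a[0]:a[0]+80],(400,320),interpolation=cv2.INTER_CUBIC)
    for rad,z,col,ctr in((.067,0,(0,0,255),(.537,.003)),(.055,.025,(0,200,0),(.5385,.002))):
        pts=np.array([(pr(ctr[0]+rad*np.cos(t),ctr[1]+rad*np.sin(t),z)-a+.5)*5-.5 for t in np.linspace(0,6.283,73)])
        cv2.polylines(big,[pts.round().astype(int)],True,col,1)
    o.append(big)
cv2.imwrite('pics/m8.png',np.hstack(o))
E
```

```text
(no output)
```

View pics/m8.png

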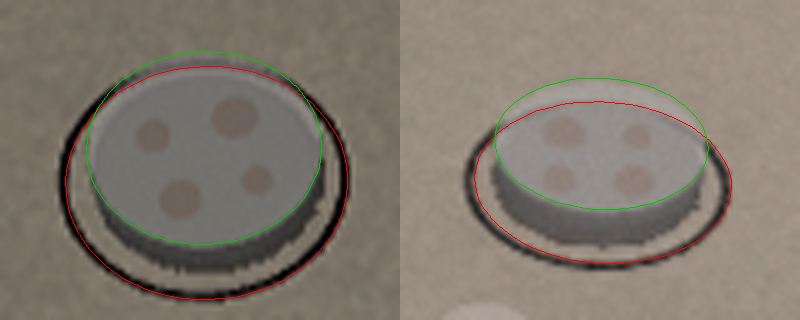

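Picture 11 shows the predicted outlines (dish top at (0.5385, 0.002), ring at (0.537, 0.003)) lying on the dish rim and the ring in both fixed views, within about 2 mm. The 11 mm side reading came from a wrongly picked ellipse centre.

```bash
python3 -c "
from rig import manip
manip.hold(.2);manip.sign_off();print(manip.get_time())"
```

```text
the job is handed in; nothing more can be done
the job is handed in; nothing more can be done
```

The job is done and handed in, at roughly 33 s of the 72 s allowed; `sign_off` gives no verdict. I put the vial in its tray and the scoop flat in the instrument tray. Then I slid the dish along the bench with the open fingers, on a curve around the instrument tray's corner, into the ring, and backed the arm away.

**Last checks:**
- **Dish:** the final wrist picture put it about 3 mm from the ring's centre. Outlines drawn over both fixed camera views agreed to about 2 mm.
- **Vial and scoop:** after the dish was in place, the side camera showed the vial standing in its tray and the scoop flat in the instrument tray.
- **Bystanders:** the bottle and jar looked unmoved in that view and the beaker did in the side view before the dish push, but I judged this by eye and did not measure them.

**One check disagreed:** a rough hand reading of the side picture put the dish about 11 mm off centre, which would be outside the 10 mm limit. The enlarged overlay contradicted it, so I took it as a badly picked centre point.

I viewed 11 pictures, one over the budget, to settle that disagreement.

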